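Stack the pinned vial rack on its socketed mate

TASK

Pick up the vial rack with the bar handle and stack it on the rack that has an open socket at each corner, long side along long side, so that all four corner pins drop into the sockets and the rack sits down level on them. Have the pins down in the sockets before you let go, and do not shove the lower rack or the plain rack about.

Things in the scene. Friction and masses are not known exactly. Their poses are not given: they have to be found in the camera images.
- carrier_grip (a point): Centre of the bar handle (80 x 14 x 20 mm: x, y, z) on the loose teal rack to be stacked, 0.25-0.5 kg, 138 x 104 mm. It stands on 4 corner pins, their tips 90 mm below this point, at x +-50, y +-33: 16 mm long, 12 mm wide, tapering to 8. Below the point: vial caps 30 mm, deck 40, flat underside 74. x along the long side, z up; fits turned half round too.
- lower_rack: Loose teal rack to stack on, 0.7 kg, 138 (x) x 104 (y) x 68 mm, with an open square socket at each corner: 32 mm wide, 18 deep, centred at x +-50, y +-33, rims 68 mm up; caps between reach 60. Origin: centre of its underside, z up. When home, the upper rack's underside rests on the rims, its handle's centre 142 mm straight above this origin.
- plain_rack: Similar loose teal rack, not part of the job: no sockets, no handle, its whole deck full of vial caps, 138 (x) x 104 (y) x 68 mm. Origin: centre of its underside, z up. It and the socketed rack stand left and right of the handled rack, either way round.
Mind the look-alikes: they are no part of the job. What is shaped like the part that bears carrier_grip but orange is not meant.

How it is judged (in metres and radians):
On the way:
1. the rack with the bar handle is lifted (height (world z) of carrier_grip above 0.148 m), for 0.1 s.
At the end, for the whole second after the job is handed in: The handled rack sits level (within 3.4 degrees) on the socketed rack with its pins in the sockets: its handle centre 137 to 146 mm above the lower rack's underside and within 18 mm sideways of its centre, long sides within 13.7 degrees of each other; the lower rack stands flat on the bench (horizontal distance between carrier_grip and lower_rack below 0.018 m and z of carrier_grip in the frame of lower_rack between 0.137 and 0.146 m and angle between the x axis of carrier_grip and the x axis of lower_rack, either way round below 0.24 rad and angle between each of carrier_grip, lower_rack's own z axis and vertical below 0.06 rad and height (world z) of lower_rack below 0.006 m); the robot touches nothing.
It fails at once if the handled rack is let go over the lower rack with its pins not yet down in the sockets (more than 10 mm above home) (contact force between the fingers and carrier below 0.2 N and horizontal distance between carrier_grip and lower_rack below 0.06 m and z of carrier_grip in the frame of lower_rack above 0.152 m).
It fails at once if the lower rack is shoved more than 40 mm (distance of lower_rack from where it was at the start of the episode above 0.04 m).
It fails at once if the plain rack is shoved more than 40 mm (distance of plain_rack from where it was at the start of the episode above 0.04 m).
It also fails if it takes over 38 s, if anything falls off the work surface, if the arm or the gripper's body presses on something with over 40 N, if the wrist force passes 120 N, or if a joint passes its speed limit or range.

ROBOT

A 7-joint arm with a two-finger parallel gripper is mounted at the origin on the work surface. World frame = base frame: x ahead of the robot, y to its left, z up, the work surface at z = 0. Lengths are in m, angles in degrees, forces in N, time in s.
With the tool pointing down it reaches from about 0.4 to 0.875 m from the base axis. Payload 6.5 kg.
Tool frame: the origin (TCP) lies midway between the tips of the shut fingers; the grasp point (between the pads) lies behind it (arm.grip_depth is the x of the grasp point in the tool frame, in m); x points along the fingers, y is the direction in which the jaws open and shut, and the axes are right-handed (so a half turn about x gives the same grasp; the last joint's range is limited). The gripper opens to 85 mm and grips with 20 to 120 N. Pads are 22 mm wide; open, the fingers measure 114 mm over their backs; the gripper's body (76 mm by 85 mm) begins 54 mm behind the grasp point. The pads swing forward as they close: fully open they stand 13 mm farther back than shut.
Start: joints at [72.869, 30.733, -0.252, 88.115, 0.149, 61.152, -4.079], TCP at [0.15, -0.632, 0.231] pointing down, gripper open.
Joint ranges: [-154.64, 154.64], [-21.42, 123.67], [-72.66, 72.17], [13.99, 137.28], [-74.86, 254.86], [10.95, 109.41], [-158.01, 158.01]. Speed limits (degrees/s): [136.94, 136.94, 180, 180, 180, 180, 180].

INTERFACE

Orientations are given as [roll, pitch, yaw] about the fixed x, y, z axes, in that order (R = Rz(yaw) Ry(pitch) Rx(roll)).
In Python, from workcell import arm, viewer gives the robot as it stands.
- The arm moves only by the tool apply_moves, never from a script. Its argument "increments" is text: rows parted by semicolons, each of 4 numbers parted by spaces: the shift along the world's x, y, z in units of 30 mm (1.0 is 30 mm), then the turn about the world's z in units of 5 degrees (1.0 is 5 degrees). A call has 1 to 12 rows; each row is the pose to reach, as a shift and turn from the pose commanded when the call began; what a row does not reach only later rows make up. A row lasts 1/10 s, in which the tool goes at most 50 mm and 8.59 degrees, less where a joint would pass 70% of its speed; a pose out of reach is approached as far as the arm can. A call with a gripper value outside its range is refused whole. "gripper" is the closure, from -1 (fully open) to 1 (shut), so that 0 is half open, set as the call begins (left out, the last holds). The fingers move at their own pace and stop on an object; "force" is the grip in N (left out, the last holds). Time passes only in rows, so rows that repeat a pose let the fingers close. It gives the time, the measured TCP pose, the force and the opening at its end, in the units of the state.
- arm.sense(): the state, without advancing time (a new reading comes with each control period).
- viewer.grab_frame(name): name is "side" or "top" or "wrist"; returns a dict with "image" (400x640x3 uint8, red, green, blue), "vertical_fov" (degrees; the focal length in pixels is half the picture's height over the tangent of half this angle, whatever the lens; pixels are square), "cx", "cy" (the principal point, pixels), "R" (3x3) and "t" (3): a world point X has camera coordinates R X + t; the wrist camera has in their place "tool_from_camera" (4x4, takes a point from camera to tool coordinates, whose origin is the TCP and whose axes are the tool frame's). Camera axes: x right, y down, z forward; pixel columns grow to the right and rows downward; lengths in m; the calibration is good to about 2 mm. A picture is of the moment at which its call begins: read the wrist's pose just before it. There is no depth.
- arm.sign_off(): hands the job in, once; it reports no verdict.
The state is a dict: "time": time; "qpos": joint angles; "joint_velocities": joint speeds; "joint_torque": joint torques, N m; "tcp_pos": TCP position; "ee_rot": TCP orientation; "wrist_force": force on the tool from outside, world axes, zero at the start; "wrist_torque": the same for the moment, N m; "width": finger opening in m.
Only numpy, scipy, OpenCV 4.12 (cv2) and the standard library are available. Lean on these libraries where they do the work, as an engineer would, in place of code of your own. Each camera call takes 0.05 s, during which the arm holds its last target. There are 200 camera calls.

## Working session

There is one attempt and no reset: what is moved stays moved. The work goes in short steps, Python scripts to look and compute and a tool call to move; the robot and the scene stay as the last step left them, time stands still between calls to the robot, and variables do not carry over. Pictures are saved under pics/ and viewed, about 8 in all and at most 12, crops included, and the job is handed in when it is done.

Besides the shell and the picture viewer there is one more tool, called after "Call:" by a JSON object that holds its "method" and its "body". apply_moves: Moves the arm, as the interface text tells. Its arguments: {"type":"object","properties":{"increments":{"type":"string"},"gripper":{"type":"number"},"force":{"type":"number"}},"required":["increments"]}

```bash
mkdir -p pics
cat > h.py <<'E'
import numpy as np, cv2
from workcell import arm, viewer
from scipy.spatial.transform import Rotation as Ro
def grab(n):
    s=arm.sense(); f=viewer.grab_frame(n)
    im=np.ascontiguousarray(f["image"][:,:,::-1])
    fl=im.shape[0]/2/np.tan(np.radians(f["vertical_fov"])/2)
    if n=="wrist":
        T=np.eye(4);T[:3,:3]=Ro.from_euler('xyz',s["ee_rot"],degrees=True).as_matrix();T[:3,3]=s["tcp_pos"]
        W=T@np.array(f["tool_from_camera"])
    else:
        W=np.eye(4);R=np.array(f["R"]);W[:3,:3]=R.T;W[:3,3]=-R.T@np.array(f["t"])
    return im,dict(W=W,f=fl,cx=f["cx"],cy=f["cy"]),s
def ray(c,u,v,z):
    d=c["W"][:3,:3]@np.array([(u-c["cx"])/c["f"],(v-c["cy"])/c["f"],1]);o=c["W"][:3,3]
    return o+d*(z-o[2])/d[2]
def proj(c,X):
    p=np.linalg.inv(c["W"])@np.append(X,1);return c["cx"]+c["f"]*p[0]/p[2],c["cy"]+c["f"]*p[1]/p[2]
E
python3 - <<'E'
from h import *
for n in("side","top"):
    im,c,s=grab(n);cv2.imwrite(f"pics/{n}0.png",im);print(n,c)
    np.savez(f"pics/{n}0.npz",**c)
print(s,arm.grip_depth)
E
```

```text
side {'W': array([[ 0.74374474, -0.50126154,  0.44224499,  0.17775689],
       [-0.66844505, -0.5626436 ,  0.48642923, -0.36957242],
       [ 0.00499805, -0.65739566, -0.75352901,  0.62941406],
       [ 0.        ,  0.        ,  0.        ,  1.        ]]), 'f': np.float64(396.0526043239589), 'cx': 311.63576270443326, 'cy': 197.4309494825293}
top {'W': array([[ 0.01646249, -0.98430243,  0.17572056,  0.29312573],
       [-0.9998111 , -0.01802138, -0.00727926,  0.00766304],
       [ 0.01033172, -0.17556753, -0.98441317,  1.13057147],
       [ 0.        ,  0.        ,  0.        ,  1.        ]]), 'f': np.float64(500.03921237741054), 'cx': 316.7796300528963, 'cy': 204.1786416370942}
{'time': 0.05, 'qpos': array([72.87011368, 30.77759512, -0.25300543, 88.1696947 ,  0.14967448,
       61.15189415, -4.07921   ]), 'joint_velocities': array([ 0.01482992, -0.14448631,  0.09754681, -0.02813134,  0.02117059,
       -0.04275113,  0.08238723]), 'joint_torque': array([ 3.18699887e-03, -5.85117137e+01,  1.05252676e+00, -2.60069311e+01,
        1.25396528e-02,  4.62717901e-03,  2.27351381e-05]), 'tcp_pos': array([ 0.14976175, -0.63187291,  0.23041903]), 'ee_rot': array([-85.04511174,  89.90113096, 108.29537835]), 'wrist_force': array([ 0.56919201,  0.38329866, -0.02603587]), 'wrist_torque': array([-0.05813027,  0.01821574, -0.04921217]), 'width': 0.085679177425479} -0.0187
```

View pics/top0.png

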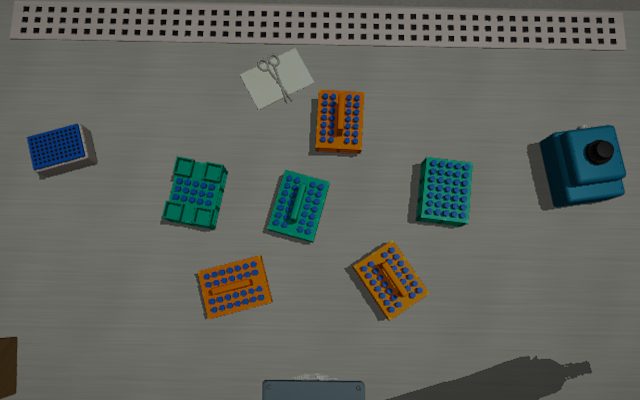

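View pics/side0.png

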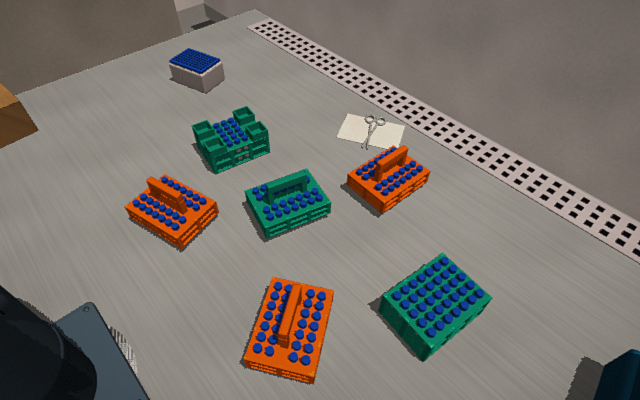

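Top view: the teal racks are at (299,206) with the bar handle (the target), (195,193) with corner sockets (the lower rack) and (445,191) plain. The look-alikes are orange racks with handles at (340,122), (234,287) and (390,280). I choose the teal one at (299,206) and will check it in a crop.

Run:
```python
from h import *
im=cv2.imread("pics/top0.png");c=dict(np.load("pics/top0.npz"))
hsv=cv2.cvtColor(im,cv2.COLOR_BGR2HSV)
for n,(u,v) in dict(carrier=(299,206),lower=(195,193),plain=(445,191)).items():
    m=np.zeros(im.shape[:2],np.uint8);y,x=v-45,u-45
    sub=hsv[y:y+90,x:x+90]
    m[y:y+90,x:x+90]=cv2.inRange(sub,(68,100,30),(90,255,255))
    b=np.zeros_like(m);b[y:y+90,x:x+90]=cv2.inRange(sub,(100,120,50),(130,255,255))
    ks,_=cv2.findContours(b,cv2.RETR_EXTERNAL,cv2.CHAIN_APPROX_NONE)
    P=np.array([ray(c,*cv2.minEnclosingCircle(k)[0],.06)[:2] for k in ks if cv2.contourArea(k)>8])
    r=cv2.minAreaRect(P.astype(np.float32)*1000)
    pts=cv2.findNonZero(m|b)
    ks,_=cv2.findContours(m|b,cv2.RETR_EXTERNAL,cv2.CHAIN_APPROX_NONE);k=max(ks,key=cv2.contourArea)[:,0]
    Q=np.array([ray(c,a,d,.05 if n=="carrier" else .068)[:2] for a,d in k])
    print(n,len(P),"caps mean",P.mean(0).round(4),"caprect",np.round(r,1) if 0 else r,"\n outline",cv2.minAreaRect(Q.astype(np.float32)*1000))
cv2.imwrite("pics/crop1.png",cv2.resize(im[145:250,150:345],None,fx=4,fy=4,interpolation=cv2.INTER_CUBIC))
```

```text
carrier 28 caps mean [0.484  0.0398] caprect ((483.99200439453125, 39.85108184814453), (72.61955261230469, 102.06246185302734), 75.49992370605469) 
 outline ((482.9365234375, 40.451786041259766), (105.28370666503906, 140.44105529785156), 75.34831237792969)
lower 15 caps mean [0.5076 0.2689] caprect ((507.4991149902344, 268.9816589355469), (71.67703247070312, 36.398155212402344), 80.58540344238281) 
 outline ((504.3685302734375, 263.57940673828125), (117.82325744628906, 143.0609893798828), 80.33550262451172)
plain 35 caps mean [ 0.5245 -0.2871] caprect ((524.5933227539062, -287.07122802734375), (72.95794677734375, 109.52320861816406), 83.660888671875) 
 outline ((516.8151245117188, -276.98785400390625), (112.85729217529297, 145.5094757080078), 83.58297729492188)
```

View pics/crop1.png

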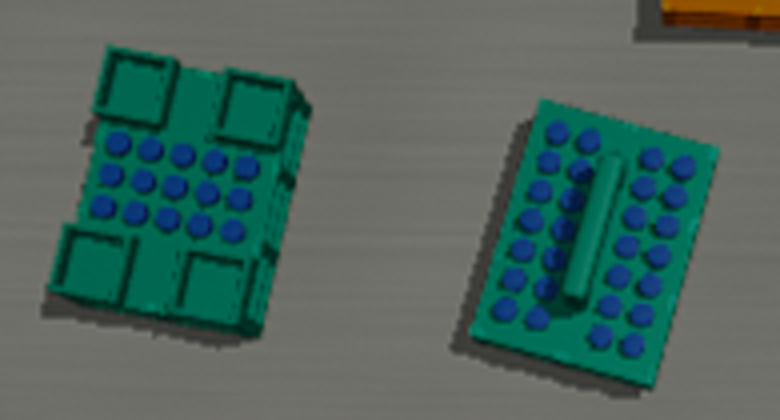

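The crop shows the socketed rack on the left, its sockets at the four corners, and the teal rack with the bar handle on the right. Both match the description.

Run:
```python
from h import *
s=arm.sense();R=Ro.from_euler('xyz',s["ee_rot"],degrees=True).as_matrix()
print(R.round(3));yj=np.degrees(np.arctan2(R[1,1],R[0,1]));print("jaw yaw",yj)
for t in (75.5,-104.5):
    print("turn",(t-yj),"units",(t-yj)/5)
print((np.array([.484,.040,.231])-s["tcp_pos"])/.03)
```

```text
[[-0.001  0.231 -0.973]
 [ 0.002 -0.973 -0.231]
 [-1.    -0.002  0.   ]]
jaw yaw -76.65811836490803
turn 152.15811836490803 units 30.43162367298161
turn -27.841881635091966 units -5.5683763270183935
[1.11401695e+01 2.23963660e+01 1.78457084e-02]
```

Call:
{"method": "apply_moves", "body": {"increments": "1.2 1 0 -0.5; 2.4 2 0 -1; 3.4 3.2 0 -1.5; 4.4 4.4 0 -2; 5.3 5.7 0 -2.5; 6.1 7.1 0 -3; 6.9 8.5 0 -3.5; 7.6 9.9 0 -4; 8.3 11.3 0 -4.5; 8.9 12.8 0 -5; 9.5 14.3 0 -5.3; 10 15.8 0 -5.57", "gripper": -1, "force": 80}}

```text
time: 1.3
tcp_pos: [0.4504, -0.1564, 0.2312]
ee_rot: [-169.5, 90.0, -4.1]
wrist_force: [0.6, -0.4, -0.2]
width: 0.0852
```

Call:
{"method": "apply_moves", "body": {"increments": "0.3 1.5 0 0; 0.6 3 0 0; 0.8 4.5 0 0; 1 5.8 0 0; 1.14 6.6 0 0; 1.14 6.6 0 0; 1.14 6.6 0 0; 1.14 6.6 0 0"}}

```text
time: 2.1
tcp_pos: [0.4838, 0.038, 0.231]
ee_rot: [62.5, 89.9, -132.2]
wrist_force: [0.2, -0.1, -0.2]
width: 0.0854
```

Run:
```python
from h import *
im,c,s=grab("wrist");cv2.imwrite("pics/w1.png",im);np.savez("pics/w1.npz",**c)
print(s["tcp_pos"],s["qpos"].round(1));print(c)
for X in([.484,.04,.1],[.484,.04,.06],[.5075,.269,.068]):print(proj(c,X))
```

```text
[0.48384836 0.03800584 0.23103225] [   3.1   15.6  -15.2  111.8    5.1   53.4 -119.2]
{'W': array([[-0.25144955, -0.93209198, -0.26072527,  0.54897956],
       [-0.96786976,  0.24246463,  0.06662598,  0.02121066],
       [ 0.00111512,  0.26910118, -0.96311127,  0.3749371 ],
       [ 0.        ,  0.        ,  0.        ,  1.        ]]), 'f': np.float64(278.87720147586737), 'cx': 320.1871336554937, 'cy': 202.3934066269517}
(np.float64(318.065277264401), np.float64(193.65895922952512))
(np.float64(318.28083328819247), np.float64(185.36891702800665))
(np.float64(121.7925355470723), np.float64(216.33627706907868))
```

View pics/w1.png

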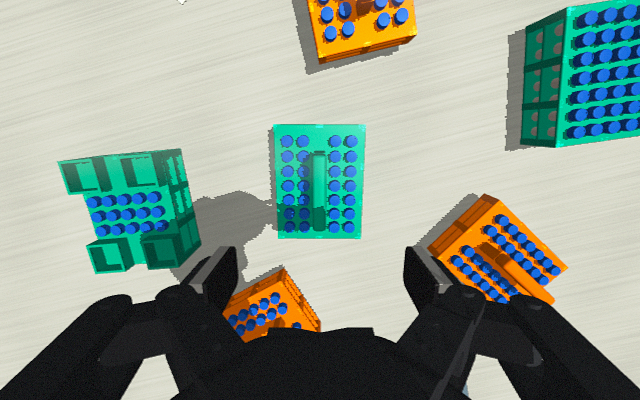

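The wrist view shows the teal handle at about (319,190), against a predicted (318,194), with its long axis vertical in the picture. The socketed rack is at about (130,210). Next I refine both from the cap centroids.

Run:
```python
from h import *
im=cv2.imread("pics/w1.png");c=dict(np.load("pics/w1.npz"))
hsv=cv2.cvtColor(im,cv2.COLOR_BGR2HSV)
for n,(x,y,w,h) in dict(carrier=(270,120,100,122),lower=(85,188,85,50)).items():
    b=cv2.inRange(hsv[y:y+h,x:x+w],(100,120,60),(130,255,255))
    ks,_=cv2.findContours(b,cv2.RETR_EXTERNAL,cv2.CHAIN_APPROX_NONE)
    P=np.array([ray(c,*(np.array(cv2.minAreaRect(k)[0])+(x,y)),.058)[:2] for k in ks if cv2.contourArea(k)>20])
    print(n,len(P),P.mean(0).round(4),cv2.minAreaRect(P.astype(np.float32)*1000))
m=cv2.inRange(hsv[120:245,268:370],(65,100,60),(95,255,255))|cv2.inRange(hsv[120:245,268:370],(100,120,40),(130,255,255))
k=max(cv2.findContours(m,0,1)[0],key=cv2.contourArea)[:,0]+(268,120)
print(cv2.minAreaRect(np.array([ray(c,a,d,.05)[:2] for a,d in k],np.float32)*1000))
for p in((319,150),(319,230)):print(ray(c,*p,.1))
```

```text
carrier 28 [0.4833 0.0395] ((483.4129333496094, 39.6301383972168), (72.72870635986328, 101.9633560180664), 75.30374908447266)
lower 3 [0.5076 0.2691] ((507.5038757324219, 269.092041015625), (0.2022554874420166, 35.756263732910156), 81.05917358398438)
((483.11114501953125, 39.41254806518555), (104.10420989990234, 137.68287658691406), 75.40970611572266)
[0.52604982 0.02804388 0.1       ]
[0.44565927 0.04902742 0.1       ]
```

Call:
{"method": "apply_moves", "body": {"increments": "0 0.05 -1 0; 0 0.05 -2 0; 0 0.05 -3 0; 0 0.05 -4 0; 0 0.05 -4.7 0; 0 0.05 -5.25 0; 0 0.05 -5.25 0; 0 0.05 -5.25 0"}}

```text
time: 2.95
tcp_pos: [0.4842, 0.0402, 0.0741]
ee_rot: [70.5, 90.0, -124.1]
wrist_force: [0.2, 1.0, 0.6]
width: 0.0854
```

Call:
{"method": "apply_moves", "body": {"increments": "0 0 0 0; 0 0 0 0; 0 0 0 0; 0 0 0 0; 0 0 0 0; 0 0 0 0; 0 0 0 0; 0 0 0 0; 0 0 0 0; 0 0 0 0", "gripper": 1, "force": 80}}

```text
time: 3.95
tcp_pos: [0.4842, 0.0408, 0.0739]
ee_rot: [92.7, 90.0, -101.8]
wrist_force: [-1.4, -3.5, 4.6]
width: 0.0127
```

Call:
{"method": "apply_moves", "body": {"increments": "0 0 0.4 0; 0 0 1 0; 0 0 1.7 0; 0 0 2.4 0; 0 0 3.1 0; 0 0 3.7 0; 0 0 3.7 0; 0 0 3.7 0; 0 0 3.7 0"}}

```text
time: 4.85
tcp_pos: [0.4831, 0.041, 0.1837]
ee_rot: [18.2, 89.9, -176.3]
wrist_force: [-0.3, -1.1, -4.7]
width: 0.0125
```

Run:
```python
from h import *
s=arm.sense();print(s["tcp_pos"],s["wrist_force"],s["wrist_torque"],s["width"],s["qpos"].round(1))
R=Ro.from_euler('xyz',s["ee_rot"],degrees=True).as_matrix();print(R.round(3),np.degrees(np.arctan2(R[1,1],R[0,1])))
im,c,s=grab("side");cv2.imwrite("pics/s1.png",im)
```

```text
[0.48305619 0.04099319 0.18367008] [-0.30003589 -1.11553557 -4.679336  ] [-0.01226142  0.00280082  0.03498117] 0.012495477228150427 [   2.5   19.4  -15.1  114.3    6.7   47.3 -120.9]
[[-0.002 -0.25  -0.968]
 [-0.    -0.968  0.25 ]
 [-1.     0.001  0.002]] -104.49922119336821
```

View pics/s1.png

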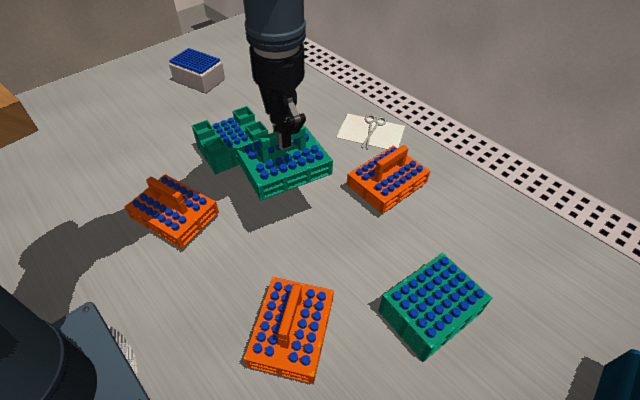

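The side view shows the teal rack hanging level from the gripper at about (288,165), clear of the socketed rack at (230,135). Now I carry it over.

Call:
{"method": "apply_moves", "body": {"increments": "0.1 0.6 0 0.1; 0.2 1.5 0 0.2; 0.3 2.5 0 0.4; 0.4 3.5 0 0.5; 0.5 4.5 0 0.7; 0.6 5.5 0 0.8; 0.7 6.4 0 0.9; 0.8 7.2 0 1; 0.84 7.6 0 1.04; 0.84 7.64 0 1.04; 0.84 7.64 0 1.04; 0.84 7.64 0 1.04"}}

```text
time: 6.1
tcp_pos: [0.5095, 0.2681, 0.1844]
ee_rot: [79.6, 89.9, -109.8]
wrist_force: [-1.2, 1.0, -5.0]
width: 0.0124
```

Run:
```python
from h import *
s=arm.sense();print(s["tcp_pos"],s["wrist_force"],s["wrist_torque"],s["width"],s["qpos"].round(1))
R=Ro.from_euler('xyz',s["ee_rot"],degrees=True).as_matrix();print(np.degrees(np.arctan2(R[1,1],R[0,1])))
im,c,s=grab("side");cv2.imwrite("pics/s2.png",cv2.resize(im[60:220,130:350],None,fx=3,fy=3,interpolation=cv2.INTER_CUBIC))
im,c,s=grab("top");cv2.imwrite("pics/t2.png",cv2.resize(im[140:250,140:320],None,fx=4,fy=4,interpolation=cv2.INTER_CUBIC))
```

```text
[0.50947564 0.26811901 0.18437971] [-1.24071881  1.01884776 -5.01777693] [-0.01419243 -0.01529632  0.00275945] 0.012355239098153377 [ -18.3   28.   -18.5  101.2   10.9   52.7 -140.9]
-99.42884945425617
```

View pics/s2.png

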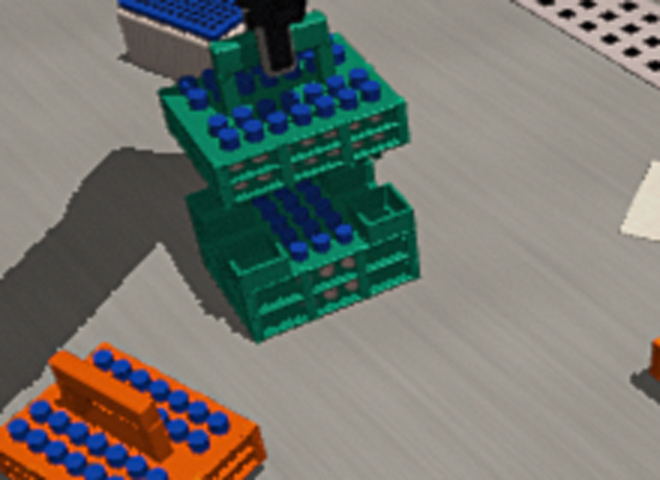

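Side crop: the handled rack hangs level above the socketed rack, long side along long side and in line. I lower it.

Call:
{"method": "apply_moves", "body": {"increments": "-0.04 0.07 -0.3 0; -0.04 0.07 -0.6 0; -0.04 0.07 -0.9 0; -0.04 0.07 -1.1 0; -0.04 0.07 -1.3 0; -0.04 0.07 -1.45 0; -0.04 0.07 -1.6 0; -0.04 0.07 -1.7 0; -0.04 0.07 -1.8 0; -0.04 0.07 -1.8 0; -0.04 0.07 -1.8 0"}}

```text
time: 7.3
tcp_pos: [0.5082, 0.2724, 0.1309]
ee_rot: [-135.9, 90.0, 34.8]
wrist_force: [-0.9, -0.8, -3.6]
width: 0.0127
```

Call:
{"method": "apply_moves", "body": {"increments": "0 0 -0.05 0; 0 0 -0.1 0; 0 0 -0.14 0; 0 0 -0.16 0; 0 0 -0.16 0; 0 0 -0.16 0"}}

```text
time: 7.9
tcp_pos: [0.5081, 0.2723, 0.1261]
ee_rot: [104.8, 90.0, -84.5]
wrist_force: [-0.8, -0.9, -0.8]
width: 0.0122
```

Run:
```python
from h import *
s=arm.sense();print(s["tcp_pos"],s["wrist_force"],s["wrist_torque"],s["width"])
im,c,s=grab("side");cv2.imwrite("pics/s3.png",cv2.resize(im[60:220,130:350],None,fx=3,fy=3,interpolation=cv2.INTER_CUBIC))
```

```text
[0.50814938 0.27227364 0.12612967] [-0.76904839 -0.89616681 -0.80813091] [-0.11759976  0.21926172  0.02816134] 0.012237869272894143
```

View pics/s3.png

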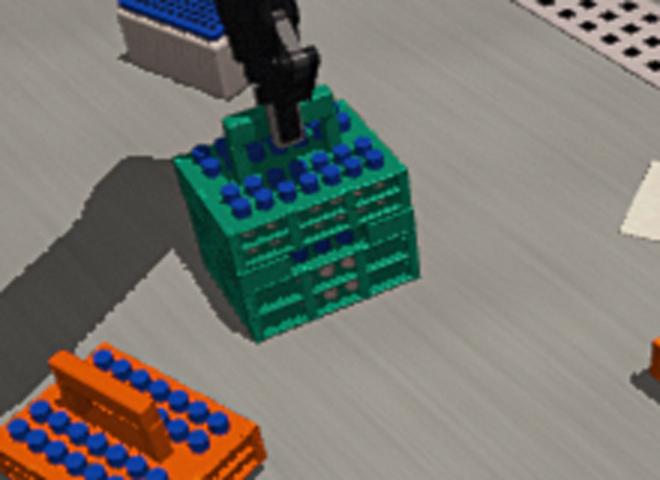

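The side crop shows the underside flush on the rims. The wrist load has dropped from 5 N to 0.8 N at the expected height of about 0.142 m. I press slightly, then release gently.

Call:
{"method": "apply_moves", "body": {"increments": "0 0 -0.03 0; 0 0 -0.06 0; 0 0 -0.06 0"}}

```text
time: 8.25
tcp_pos: [0.5082, 0.2721, 0.1259]
ee_rot: [122.9, 90.0, -66.4]
wrist_force: [-5.9, -5.0, 14.3]
width: 0.0124
```

Call:
{"method": "apply_moves", "body": {"increments": "0 0 0 0; 0 0 0 0; 0 0 0 0; 0 0 0 0; 0 0 0 0; 0 0 0 0; 0 0 0 0; 0 0 0 0; 0 0 0 0; 0 0 0 0", "gripper": -1}}

```text
time: 9.25
tcp_pos: [0.5082, 0.2723, 0.1242]
ee_rot: [24.3, 90.0, -165.0]
wrist_force: [0.1, 0.4, 0.3]
width: 0.0856
```

Call:
{"method": "apply_moves", "body": {"increments": "0 0 0.5 0; 0 0 1.2 0; 0 0 2 0; 0 0 3 0; 0 0 4 0; -0.5 -1 4.5 0; -1 -2.2 4.5 0; -1 -3.6 4.5 0; -1 -5 4.5 0; -1 -6.4 4.5 0; -1 -7 4.5 0; -1 -7 4.5 0"}}

```text
time: 10.45
tcp_pos: [0.4783, 0.059, 0.2603]
ee_rot: [140.8, 89.9, -48.8]
wrist_force: [0.4, -0.4, 0.1]
width: 0.0856
```

Run:
```python
from h import *
im,c,s=grab("top");np.savez("pics/t4.npz",**c);cv2.imwrite("pics/t4.png",im)
i2,c2,s=grab("side");cv2.imwrite("pics/s4.png",np.hstack([cv2.resize(i2[60:220,130:290],(400,400)),cv2.resize(im[140:260,140:260],(400,400))]))
print(s["tcp_pos"],s["wrist_force"],s["time"])
x,y=145,145
b=cv2.inRange(cv2.cvtColor(im[y:y+95,x:x+90],cv2.COLOR_BGR2HSV),(100,120,50),(130,255,255))
ks,_=cv2.findContours(b,0,1)
P=np.array([ray(c,*(np.array(cv2.minEnclosingCircle(k)[0])+(x,y)),.112)[:2] for k in ks if cv2.contourArea(k)>8])
print(len(P),P.mean(0),cv2.minAreaRect(P.astype(np.float32)*1000))
```

```text
[0.47837501 0.06142305 0.26021942] [-0.61500418  1.01865942 -0.36506198] 10.5
24 [0.50576248 0.2684833 ] ((507.749755859375, 271.3055725097656), (72.29328918457031, 101.82477569580078), 80.71151733398438)
```

View pics/s4.png

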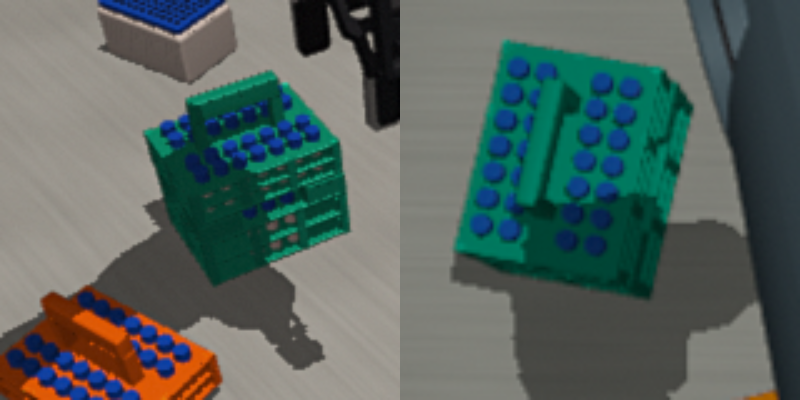

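The rack is level and seated. Its cap-rectangle centre is (0.508, 0.271), 2-3 mm from the lower rack's centre, and its yaw of −9.3° matches the lower rack's −9.4°. The gripper is clear. I hand in.

```bash
python3 -c "
from workcell import arm
print(arm.sign_off())"
```

```text
the job is handed in; nothing more can be done
None
```

I picked up the teal handled rack by its bar and lifted it to a handle height of about 0.20 m. I then set it on the socketed rack, released it with the pins down, and handed in after about 10.5 s of the 38 s allowed. The hand-in reported no verdict.

- **Seating:** the wrist load fell from 5 N to about 0 N at a handle height of about 0.142 m, which is home. A small extra press then met about 14 N of resistance.
- **Position:** after release the stack looked level in the side and top views. The upper rack's centre was about (0.508, 0.271) m, against (0.5075, 0.269) m measured for the lower rack at the start. Their long sides were within 0.5°.
- **Cross-check:** the plain average of the caps gave (0.506, 0.268), because only 24 of the 28 were detected. It is also well within the 18 mm tolerance.
- **Clearance:** the gripper was well clear of both racks at the end. I did not re-measure the lower or plain rack for movement. The lower rack's side looked unmoved in the camera views, and the arm did not go near the plain rack after the first approach.

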